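# Shift the jar mill into its green gear and lock the range

### The job

The small jar mill on the bench is locked in its slow range, the left-hand side of the H-gate. Push the red-knobbed lock bolt open towards you (the robot's side), push the black gear lever through the gate into the slot with the green dot (right-hand side, far end) as far as it goes, then push the bolt fully shut again so that the mill cannot slip back to the slow side. Only push with the fingers: do not pinch the lever or the bolt's knob, and leave the jar on its rollers and the things on the bench where they are.

Things in the scene. Friction and masses are not known exactly. Their poses are not given: they have to be found in the camera images.
- mill: bench jar mill, white and blue, 328 x 254 mm, fixed to the bench, turned up to 15 degrees. Origin on the bench under the console; x points from its front panel (x = -90 mm) back towards the rollers, y left, z up. Console 110 mm high to x = +80 mm, gate plate on it with its top at z = 120 mm; behind it two rubber rollers along y (x = 135 and 187 mm) between bearing blocks 146 mm high
- gate (a point): centre of the H-gate, on the plate's top; axes as the mill's. Two slots along x at y = +24 (left) and -24 mm (right), stem centre reaching x = -24 to +24 mm, joined by one cross channel along y at x = 0. All 14 mm wide with rounded corners; the lever's stem is 10 mm thick. Dots at the slot ends: white near left, yellow far left, blue near right, green far right
- gear_knob (a point): middle of the gear lever's black (pale-topped) pear-shaped knob: 30 mm thick, from 27 mm below to 23 mm above this point. It lies 130 mm above the lever's pivot, which is 70 mm under point gate. In neutral it stands 60 mm over the plate. The lever stays where it is left; 2 to 5 N at the knob move it. At the start it stands anywhere along the left-hand slot (white gear, yellow gear or between)
- green_slot (a point): where the point gear_knob comes to when the lever is fully home in the slot with the green dot: 40 mm towards x, 40 mm towards -y and 47 mm above point gate
- gear_select (a joint): sideways tilt of the gear lever (rad): -0.33 at the left-hand slot, 0 midway, +0.33 at the right-hand slot (end stops at both; 42 mm at the knob). It can change only while the lever stands in the cross channel (gear_shift within about 0.03 of 0)
- gear_shift (a joint): fore-and-aft tilt of the gear lever (rad): -0.315 at the near end of a slot, 0 in the cross channel, +0.315 at the far end (end stops; 40 mm at the knob). It can leave 0 only in the left or the right slot
- bolt_knob (a point): middle of the lock bolt's red round knob: 19 mm thick, 26 mm tall, top 12 mm above this point, which is 28 mm above the plate. Shut it lies at x = -42, y = -55 mm from point gate; open at x = -66 mm. The bolt is a flat L of steel 6 mm thick on the plate: from the knob along y, then a blade along x at y = 0 whose tip bars the middle of the cross channel when shut. A keeper 12 mm high bridges the blade
- lock_bolt (a joint): travel of the lock bolt (m): 0 fully shut, 0.024 fully open (knob towards -x of the mill, to the operator); end stops at both. While shut the lever cannot change sides. It stays where it is left; about 2 N move it
- jar: white plastic jar with red screw lid, diameter 63, 98 mm long, lying loose on the mill's rollers along y, its top 197 mm above the bench; origin at the centre of its base, its z axis towards the lid. To be left alone
- tape: roll of yellowish tape, diameter 72, 18 mm high, loose on the bench, to be left alone; origin under its centre
- pen: white marker pen with blue cap, 139 mm long, 16 mm thick, loose on the bench in front of the mill, to be left alone; origin under its middle
- forceps: steel tweezers, 126 mm long, 8 mm high, loose on the bench in front of the mill, to be left alone; origin under their middle
- spare_bottle: white plastic bottle, diameter 52, 100 mm tall, standing loose left of the mill, to be left alone; origin under its centre
- dish: clear petri dish, diameter 95, 16 mm high, loose on the bench in front of the mill on the right, to be left alone; origin under its centre

How it is judged:
On the way, in this order (a step that is already met when the one before it is completed fails the run):
1. the lock bolt is pushed open (value of joint lock_bolt above 0.019 m), for 0.1 s.
2. the gear lever is pushed through the gate to the far end of the right-hand slot (green dot) (value of joint each of gear_select, gear_shift above 0.28 rad), for 0.2 s.
At the end, for the whole second after the job is handed in: The gear lever stands at the far end of the right-hand slot (gear_select and gear_shift both above 0.28 rad), the lock bolt is shut again to within 4 mm, and the jar and the five loose things on the bench are within 15 mm of where they were (all of step 2 and value of joint lock_bolt below 0.004 m and distance of each of jar, tape, pen, forceps, spare_bottle, dish from where it was at the start of the episode below 0.015 m); the robot touches nothing.
It fails at once if the gear lever's knob is pinched (pressed from opposite sides at once) instead of pushed ((contact force between the fingers and knob_near above 0.8 N and contact force between the fingers and knob_far above 0.8 N) or (contact force between the fingers and knob_left above 0.8 N and contact force between the fingers and knob_right above 0.8 N)).
It fails at once if the lock bolt's knob is pinched instead of pushed ((contact force between the fingers and tab_near above 0.8 N and contact force between the fingers and tab_far above 0.8 N) or (contact force between the fingers and tab_left above 0.8 N and contact force between the fingers and tab_right above 0.8 N)).
It fails at once if the jar on the rollers is pushed off its place or lifted by more than 15 mm (distance of jar from where it was at the start of the episode above 0.015 m).
It fails at once if one of the loose things on the bench is moved by more than 15 mm (distance of any of tape, pen, forceps, spare_bottle, dish from where it was at the start of the episode above 0.015 m).
It also fails if it takes over 48 s, if anything falls off the work surface, if the arm or the gripper's body presses on something with over 40 N, if the wrist force passes 120 N, or if a joint passes its speed limit or range.

### The arm

A 6-joint arm with a two-finger parallel gripper is mounted at the origin on a cart in front of the work surface, level with it; the furniture and walls round the work are solid. World frame = base frame: x ahead of the robot, y to its left, z up, the work surface at z = 0. Lengths are in m, angles in rad, forces in N, time in s.
With the tool pointing down it reaches from about 0.325 to 0.775 m from the base axis. Payload 5.5 kg.
Tool frame: the origin (TCP) lies where the fingers leave the gripper's body, on its centre line; the fingertips stand 73 mm ahead of it and the grasp point (between the pads) lies 54 mm ahead of it; z points along the fingers, y is the line along which they close (so a half turn about z gives the same grasp; the last joint's range is limited). The gripper opens to 85 mm and grips with 20 to 120 N. Pads are 22 mm wide; open, the fingers measure 114 mm over their backs; the gripper's body (76 mm by 85 mm) begins 54 mm behind the grasp point. The pads swing forward as they close: fully open they stand 13 mm farther back than shut.
Start: joints at [-1.222, 0.091, 1.231, -0, 1.82, -0.057], TCP at [0.237, -0.551, 0.304] pointing down, gripper open.
Joint ranges: [-2.87, 2.87], [-0.86, 2.18], [0.17, 2.46], [-1.51, 4.65], [0.06, 2.69], [-2.65, 2.65]. Speed limits (rad/s): [2.57, 2.57, 3.01, 3.14, 3.14, 3.14].

### API

Orientations are given as [roll, pitch, yaw] about the fixed x, y, z axes, in that order (R = Rz(yaw) Ry(pitch) Rx(roll)).
In Python, from workcell import arm gives the robot as it stands.
- The arm moves only by the tool arm_command, never from a script. Its argument "deltas" is a list of rows, each a list of 4 numbers: the shift along the tool's x, y, z in cm, then the turn about the tool's z in degrees. A call has 1 to 12 rows; each row shifts and turns the commanded pose from where the row before left it, along the tool's axes as they then stand; what a row does not reach is not made up. A row lasts 1/8 s, in which the tool goes at most 62.5 mm and 10.7 degrees, less where a joint would pass 70% of its speed; a pose out of reach is approached as far as the arm can. A call is refused whole if a number of a shift passes 6.25 or a number of a turn 10.7, either way. A call with a gripper value outside its range is refused whole. "jaw" is the finger opening in cm, from 0 to 8.54, set as the call begins (left out, the last holds). The fingers move at their own pace and stop on an object; "newtons" is the grip in N (left out, the last holds). Time passes only in rows, so rows that do not move let the fingers close. It gives the time, the measured TCP pose, the force, the opening and the grip force at its end, in the units of the state.
- arm.get_state(): the state, without advancing time (a new reading comes with each control period).
- arm.get_image(name): name is "side" or "top"; returns (picture, depth): 384x512x3 uint8, red, green, blue; 384x512 float32, m along the optical axis (not along the pixel's ray), 0 where there is no reading.
- arm.camera_info(name): a dict with "mtx" (3x3 intrinsics, pixels), "extrinsics" (4x4, takes a point from camera to world coordinates). Camera axes: x right, y down, z forward; pixel columns grow to the right and rows downward; lengths in m; the calibration is good to about 2 mm. A picture is of the moment at which its call begins. camera_info takes no time and is no camera call.
- arm.hand_in(): hands the job in; it is judged then, once.
Trained networks look in the newest picture that a camera, given by its name, has taken for a name from the list of things; names that differ only in an ending like _2 or _b are one class to them, and where a whole thing is asked for, a point or a joint stands for the part that bears it (a point fixed in the world has none). Each returns a list of dicts, best first, with "conf" (0 to 1); they miss things now and then, are a little off and sometimes report something else, mostly with a low value. They report only what shows in the picture. A call takes as long as a camera call.
- arm.search_frame(camera, target): "point" ([x, y, z] in m, in world coordinates, good to about 4 mm: the middle of the surface that is visible of it).
- arm.cut_out(camera, target): "mask" (384x512 bool, what is visible of it).
The state is a dict: "clock": time; "joints": joint angles; "qd": joint speeds; "joint_efforts": joint torques, N m; "ee_pos": TCP position; "ee_rot": TCP orientation; "wrist_force": force on the tool from outside, world axes, zero at the start; "wrist_torque": the same for the moment, N m; "gripper_width": finger opening in m; "gripper_force": force on a finger pad.
Only numpy, scipy, OpenCV 4.12 (cv2) and the standard library are available. Lean on these libraries where they do the work, as an engineer would, in place of code of your own. Each camera call takes 0.05 s, during which the arm holds its last target. There are 200 camera calls.

## Working session

There is one attempt and no reset: what is moved stays moved. The work goes in short steps, Python scripts to look and compute and a tool call to move; the robot and the scene stay as the last step left them, time stands still between calls to the robot, and variables do not carry over. Pictures are saved under pics/ and viewed, at most 10 in all, crops included, and the job is handed in when it is done.

Besides the shell and the picture viewer there is one more tool, called after ">>>" in YAML: its name, and indented under it one key for each argument. arm_command: Moves the arm, as the interface text tells. Its arguments: {"type":"object","properties":{"deltas":{"type":"array"},"jaw":{"type":"number"},"newtons":{"type":"number"}},"required":["deltas"]}

```bash
mkdir -p pics; cat > h.py <<'E'
import numpy as np, cv2
from workcell import arm
from scipy.spatial.transform import Rotation as R
def save(cam,name,crop=None,s=1):
    p,d=arm.get_image(cam)
    if crop: p=p[crop[1]:crop[3],crop[0]:crop[2]]
    cv2.imwrite('pics/'+name,cv2.resize(p[:,:,::-1],None,fx=s,fy=s,interpolation=cv2.INTER_CUBIC))
E
python3 - <<'E'
from h import *
p,d=arm.get_image('top'); q,e=arm.get_image('side')
cv2.imwrite('pics/t0.png',p[:,:,::-1]);cv2.imwrite('pics/s0.png',q[:,:,::-1])
for c in ('top','side'):
    i=arm.camera_info(c);print(np.round(i['mtx'],1).tolist(),np.round(i['extrinsics'],3).tolist())
    for t in ('mill','gate','gear_knob','bolt_knob','jar'):
        print(c,t,[(np.round(r['point'],4).tolist(),round(r['conf'],2)) for r in arm.search_frame(c,t)][:2])
print(arm.get_state())
E
```

```text
[[458.1, 0.0, 261.2], [0.0, 458.1, 195.1], [0.0, 0.0, 1.0]] [[0.022, -0.989, 0.144, 0.381], [-1.0, -0.023, -0.009, 0.071], [0.012, -0.143, -0.99, 1.338], [0.0, 0.0, 0.0, 1.0]]
top mill [([0.6127, 0.0293, 0.109], 0.76)]
top gate [([0.6136, 0.0305, 0.1063], 0.58)]
top gear_knob [([0.5656, 0.0856, 0.1928], 0.55), ([0.5221, 0.0319, 0.1282], 0.4)]
top bolt_knob [([0.5173, 0.033, 0.1267], 0.52)]
top jar [([0.7185, 0.0235, 0.1885], 0.65), ([0.52, 0.0347, 0.1289], 0.5)]
[[374.5, 0.0, 256.0], [0.0, 374.5, 192.9], [0.0, 0.0, 1.0]] [[-0.88, -0.2, 0.43, 0.118], [-0.474, 0.404, -0.782, 0.813], [-0.018, -0.892, -0.451, 0.559], [0.0, 0.0, 0.0, 1.0]]
side mill [([0.5702, 0.1012, 0.1029], 0.74)]
side gate [([0.5697, 0.1004, 0.101], 0.94)]
side gear_knob [([0.5649, 0.0918, 0.1762], 0.6)]
side bolt_knob [([0.5186, 0.0065, 0.1288], 0.64), ([0.3626, -0.2352, 0.0159], 0.25)]
side jar [([0.712, 0.0537, 0.1719], 0.73)]
{'clock': 0.6, 'joints': array([-1.22169234e+00,  9.11004138e-02,  1.23070872e+00, -1.10330435e-05,
        1.81980634e+00, -5.66991136e-02]), 'qd': array([-2.86898866e-04, -7.35177612e-04, -1.44773045e-03, -3.16317357e-05,
        2.08146328e-03, -1.17314611e-03]), 'joint_efforts': array([-1.05482977e-03, -4.58137679e+01, -4.17857122e+01, -4.80454571e-05,
        6.83422950e-04,  1.30266929e-05]), 'ee_pos': array([ 0.23685387, -0.5512829 ,  0.30387004]), 'ee_rot': array([-3.14156927e+00,  9.38269907e-06,  4.05800385e-01]), 'wrist_force': array([ 0.16658344,  0.00994022, -0.10329068]), 'wrist_torque': array([-0.00974835, -0.02261984, -0.04712201]), 'gripper_force': 0.0, 'gripper_width': 0.08526009177629985}
```

View pics/t0.png

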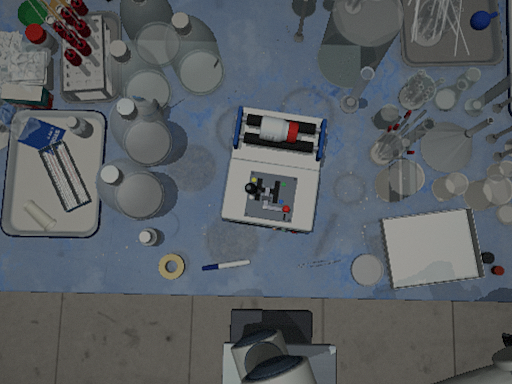

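View pics/s0.png

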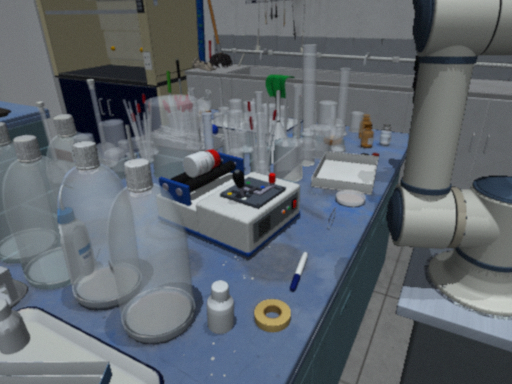

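The top view shows the mill turned about −7°, with the black lever knob at about (250,188), the red bolt knob at (286,209) and the plate centre near (270,198). The side view agrees. Next I'll fit the geometry from depth.

```bash
cat >> h.py <<'E'
def cloud(cam):
    p,d=arm.get_image(cam);i=arm.camera_info(cam);K=i['mtx'];E=np.array(i['extrinsics'])
    v,u=np.mgrid[:384,:512];c=np.stack([(u-K[0][2])*d/K[0][0],(v-K[1][2])*d/K[1][1],d],-1)
    return p,d,c@E[:3,:3].T+E[:3,3]
def red(cam,ctr,rad=.05):
    p,d,W=cloud(cam);q=p.astype(int)
    m=(q[...,0]>110)&(q[...,0]>2*q[...,1])&(q[...,0]>2*q[...,2])&(d>0)&(np.hypot(*(W[...,:2]-ctr).transpose(2,0,1))<rad)&(W[...,2]>.12)
    return W[m]
E
python3 - <<'E'
from h import *
p,d,W=cloud('top')
a=(d>0)&(abs(W[...,0]-.56)<.15)&(abs(W[...,1]-.04)<.17)
for lo,hi in((.103,.1145),(.1155,.124),(.10,.124)):
    m=a&(W[...,2]>lo)&(W[...,2]<hi)
    n,l,st,_=cv2.connectedComponentsWithStats(m.astype(np.uint8))
    k=1+st[1:,4].argmax();P=W[l==k]
    print(lo,len(P),P[:,2].mean(),cv2.minAreaRect((P[:,:2]*1000).astype(np.float32)))
for c in('top','side'):
    r=red(c,[.52,.03]);print(c,len(r),r.mean(0),r.min(0),r.max(0))
    if c=='side':
        p,d,W=cloud(c)
    k=(d>0)&(np.hypot(W[...,0]-.566,W[...,1]-.088)<.04)&(W[...,2]>.14);P=W[k];print('lever',len(P),P.mean(0),P.min(0),P.max(0))
cv2.imwrite('pics/t1.png',cv2.resize(arm.get_image('top')[0][95:240,215:335,::-1],None,fx=4,fy=4,interpolation=cv2.INTER_CUBIC))
E
```

```text
0.103 3284 0.10832225739909344 ((563.45849609375, 34.74614715576172), (249.07862854003906, 169.91343688964844), 82.58478546142578)
0.1155 1452 0.11922437365671482 ((554.7645874023438, 34.32772445678711), (126.75, 124.81385803222656), 82.42141723632812)
0.1 5251 0.1115280633137412 ((563.2488403320312, 34.71488952636719), (249.72801208496094, 171.27264404296875), 82.66521453857422)
top 32 [ 0.51903395 -0.00376424  0.15732763] [ 0.5121778  -0.01230971  0.15146583] [0.52543941 0.00323661 0.16252995]
lever 125 [0.56467956 0.08628267 0.1856724 ] [0.55167705 0.06890927 0.14493585] [0.57937777 0.10246807 0.20069102]
side 32 [0.51497678 0.00392568 0.1541517 ] [ 0.50953979 -0.00708015  0.13898464] [0.52228954 0.0083877  0.16015413]
lever 193 [0.56132016 0.09722883 0.17486313] [0.55093091 0.07811654 0.14089003] [0.57711553 0.10901236 0.19831933]
```

View pics/t1.png

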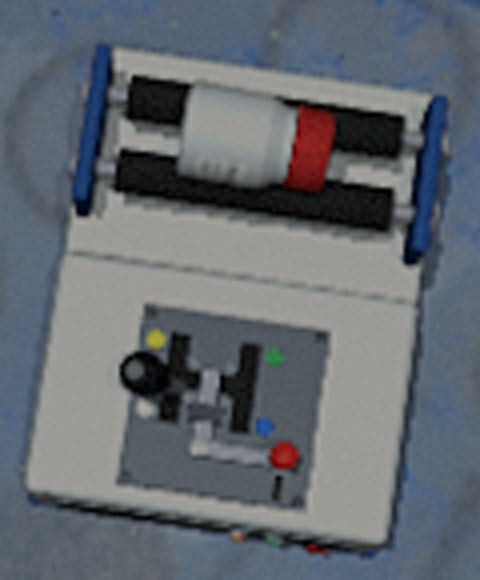

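The crop shows the left slot at about (175,377), the right slot at (245,388), the lever in the left slot slightly near of the middle, and the bolt shut. I'll compute the gate and lever in the mill frame.

```bash
cat >> h.py <<'E'
YAW=np.deg2rad(-7.4)
M=R.from_euler('z',YAW).as_matrix()
def ray(cam,u,v,z):
    i=arm.camera_info(cam);E=np.array(i['extrinsics']);r=E[:3,:3]@np.linalg.solve(np.array(i['mtx']),[u,v,1])
    return E[:3,3]+r*(z-E[2,3])/r[2]
E
python3 - <<'E'
from h import *
i=arm.camera_info('top')
def crop(u,v,z): return ray('top',215+(u+.5)/4-.5,95+(v+.5)/4-.5,z)
Lf=crop(180,336,.12);Ln=crop(170,420,.12);Rf=crop(252,346,.12);Rn=crop(239,431,.12)
print(Lf,Ln,Rf,Rn);g=(Lf+Ln+Rf+Rn)/4;print('gate slots',g)
b=crop(285,455,.157);print('bolt',b,'gate from bolt',b+M@[.042,.055,0])
k=crop(144,372,.178);print('knob',k)
for G in (g,b+M@[.042,.055,0]): print(M.T@(k-G)*1000, M.T@(b-G)*1000)
for t in('gear_knob','bolt_knob'):
    r=arm.cut_out('top',t)[:1]
    for x in r:
        v,u=np.nonzero(x['mask']);print(t,len(u),(u.min()+u.max())/2,(v.min()+v.max())/2,ray('top',(u.min()+u.max())/2,(v.min()+v.max())/2,.178 if t[0]=='g' else .157))
E
```

```text
[0.60265693 0.06529707 0.12      ] [0.54531526 0.0707353  0.12      ] [0.59696358 0.01658045 0.12      ] [0.53895527 0.02434213 0.12      ]
gate slots [0.57097276 0.04423874 0.12      ]
bolt [ 0.51916344 -0.00435323  0.157     ] gate from bolt [0.56789738 0.04477927 0.157     ]
knob [0.56813887 0.08812295 0.178     ]
[-8.46237635 43.15372    58.        ] [-45.11938096 -54.8600629   37.        ]
[-5.34299539 43.0137829  21.        ] [-42. -55.   0.]
gear_knob 141 252.5 188.5 [0.56598202 0.08326417 0.178     ]
bolt_knob 178 276.5 201.0 [0.53789635 0.02030338 0.157     ]
```

>>> arm_command:
  deltas:
    - [0,0,0,10.2]
    - [0,0,0,10.2]
    - [0,0,0,10.25]
    - [0,0,0,0]
  jaw: 0

```text
clock: 1.45
ee_pos: [0.2368, -0.5513, 0.3039]
ee_rot: [3.142, -0.0, -0.128]
wrist_force: [-0.5, -0.1, -1.0]
gripper_width: 0.0123
gripper_force: 0.0
```

```bash
cat >> h.py <<'E'
G=np.array([.569,.0446,.12])
def st():
    s=arm.get_state();p=s['ee_pos']-[0,0,.073];print('t',s['clock'],'tip mill mm',np.round(M.T@(p-G)*1000,1),'yaw',round(np.rad2deg(s['ee_rot'][2]),2),'F mill',np.round(M.T@s['wrist_force'],1),'w',round(s['gripper_width'],3))
    return M.T@(p-G)*1000
def to(x,y,z):
    d=np.array([x,y,z])-st();print('tool cm',np.round(d*[.1,-.1,-.1],2))
E
python3 -c "
from h import *
to(-12,-55,100)"
```

```text
t 1.45 tip mill mm [-252.6 -633.7  110.9] yaw -7.31 F mill [-0.5 -0.2 -1. ] w 0.012
tool cm [ 24.06 -57.87   1.09]
```

>>> arm_command:
  deltas:
    - [2,-4.8,0,0]
    - [2,-4.8,0,0]
    - [2,-4.8,0,0]
    - [2,-4.8,0,0]
    - [2,-4.8,0,0]
    - [2,-4.8,0,0]
    - [2,-4.8,0,0]
    - [2,-4.8,0,0]
    - [2,-4.8,0,0]
    - [2,-4.8,0,0]
    - [2,-4.8,0,0]
    - [2,-4.8,0,0]

```text
clock: 2.95
ee_pos: [0.5497, -0.0094, 0.3041]
ee_rot: [3.141, -0.001, -0.125]
wrist_force: [0.2, -0.9, 0.2]
gripper_width: 0.0001
gripper_force: 0.0
```

>>> arm_command:
  deltas:
    - [0,0,0,0]
    - [0,0,0,0]

```text
clock: 3.2
ee_pos: [0.549, -0.011, 0.3038]
ee_rot: [3.141, 0.0, -0.126]
wrist_force: [0.3, -0.6, -0.6]
gripper_width: 0.0004
gripper_force: 0.0
```

```bash
python3 -c "
from h import *
to(-12,-55,18)
save('top','t2.png',(190,100,340,250),4);save('side','s2.png',(180,90,330,270),3)"
```

```text
t 3.2 tip mill mm [-12.7 -57.8 110.8] yaw -7.23 F mill [ 0.4 -0.6 -0.6] w 0.0
tool cm [ 0.07 -0.28  9.28]
```

View pics/s2.png

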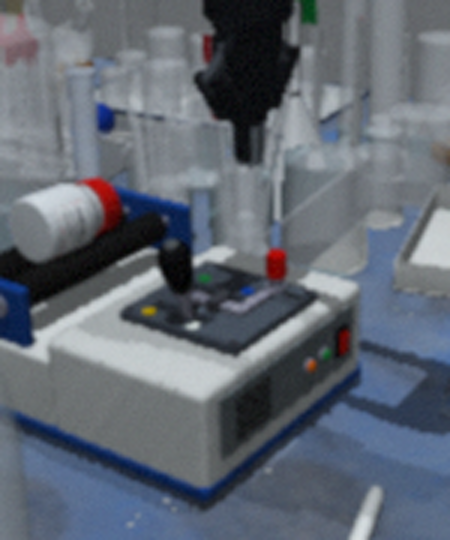

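The side crop shows the closed fingers above the plate with the red knob at (277,264), nearer the operator. Now descend behind it.

>>> arm_command:
  deltas:
    - [0,-0.3,2.3,0]
    - [0,0,2.3,0]
    - [0,0,2.3,0]
    - [0,0,2.3,0]
    - [0,0,0,0]
    - [0,0,0,0]

```text
clock: 4.05
ee_pos: [0.5495, -0.0087, 0.2132]
ee_rot: [-3.142, -0.002, -0.13]
wrist_force: [-0.2, 0.3, -0.1]
gripper_width: -0.0001
gripper_force: 0.0
```

>>> arm_command:
  deltas:
    - [-0.5,0,0,0]
    - [-0.5,0,0,0]
    - [-0.5,0,0,0]
    - [-0.5,0,0,0]
    - [-0.5,0,0,0]
    - [0,0,0,0]
    - [0,0,0,0]

```text
clock: 4.92
ee_pos: [0.5243, -0.0048, 0.2114]
ee_rot: [3.142, 0.001, -0.129]
wrist_force: [0.6, 0.1, 0.0]
gripper_width: 0.0002
gripper_force: 0.0
```

```bash
python3 -c "
from h import *
st();P=red('side',[.51,0]);print(len(P),M.T@(P.mean(0)-G)*1000);P=red('top',[.51,0])
if len(P):print(len(P),M.T@(P.mean(0)-G)*1000)"
```

```text
t 4.925 tip mill mm [-37.9 -54.7  18.4] yaw -7.39 F mill [0.6 0.2 0. ] w 0.0
16 [-64.20953314 -44.64401836  28.2418804 ]
```

>>> arm_command:
  deltas:
    - [-0.3,0,0,0]
    - [-0.3,0,0,0]
    - [-0.1,0,0,0]
    - [0,0,0,0]

```text
clock: 5.52
ee_pos: [0.5175, -0.0039, 0.2119]
ee_rot: [3.142, 0.0, -0.129]
wrist_force: [0.6, -1.0, -1.1]
gripper_width: 0.0001
gripper_force: 0.2
```

```bash
python3 -c "
from h import *
st();P=red('side',[.51,0]);print(len(P),M.T@(P.mean(0)-G)*1000)"
```

```text
t 5.525 tip mill mm [-44.8 -54.7  18.9] yaw -7.4 F mill [ 0.7 -0.9 -1.1] w 0.0
20 [-70.27461248 -44.71874164  29.14578288]
```

>>> arm_command:
  deltas:
    - [-0.2,0,0,0]
    - [-0.1,0,0,0]
    - [0,0,0,0]

```text
clock: 5.95
ee_pos: [0.5166, -0.0038, 0.2122]
ee_rot: [-3.141, -0.006, -0.129]
wrist_force: [10.8, -2.6, -4.6]
gripper_width: -0.0001
gripper_force: 5.6
```

>>> arm_command:
  deltas:
    - [0.8,0,0,0]
    - [0,0,-2.5,0]
    - [0,0,-2.5,0]
    - [-0.3,-3.3,0,0]
    - [-0.3,-3.3,0,0]
    - [-0.2,-3.2,0,0]
    - [0,0,0,0]

```text
clock: 6.82
ee_pos: [0.5271, 0.0954, 0.2617]
ee_rot: [-3.141, 0.001, -0.126]
wrist_force: [-0.2, -0.8, -0.0]
gripper_width: 0.0001
gripper_force: 0.0
```

```bash
python3 -c "
from h import *
to(-48,43,46)
save('top','t3.png',(190,100,340,250),4)"
```

```text
t 6.825 tip mill mm [-48.1  45.   68.7] yaw -7.23 F mill [-0.1 -0.8 -0. ] w 0.0
tool cm [0.01 0.2  2.27]
```

View pics/t3.png

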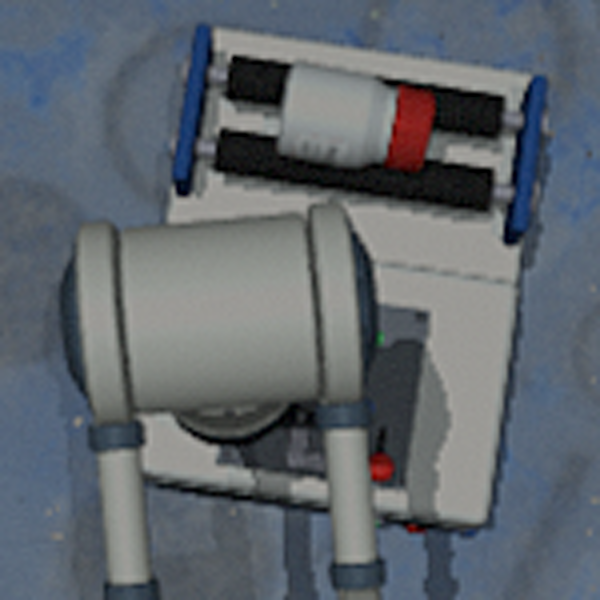

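The red knob at (382,467) is now against the near end, so the bolt is open. Next is to push the lever to x = 0.

>>> arm_command:
  deltas:
    - [0,0.2,1.2,0]
    - [0,0,1.1,0]
    - [0.5,0,0,0]
    - [0.5,0,0,0]
    - [0.5,0,0,0]
    - [0.4,0,0,0]
    - [0.3,0,0,0]
    - [0,0,0,0]
    - [0,0,0,0]

```text
clock: 8.0
ee_pos: [0.5489, 0.0888, 0.2388]
ee_rot: [3.141, -0.0, -0.129]
wrist_force: [-1.5, -0.5, 1.5]
gripper_width: 0.0001
gripper_force: 0.3
```

```bash
cat >> h.py <<'E'
def lever():
    p,d,W=cloud('side');L=(W-G)@M*1000
    m=(d>0)&(L[...,2]>32)&(L[...,2]<95)&(abs(L[...,0])<65)&(abs(L[...,1])<70)&(p.max(-1)<90)
    n,l,s,c=cv2.connectedComponentsWithStats(m.astype(np.uint8))
    for k in range(1,n):
        if s[k,4]>30:Q=L[l==k];print('blob',s[k],np.round(Q.mean(0)),np.round(Q.min(0)),np.round(Q.max(0)))
E
python3 -c "
from h import *
st();lever();save('side','s3.png',(180,90,330,270),3)"
```

```text
t 8.0 tip mill mm [-25.6  41.3  45.8] yaw -7.4 F mill [-1.4 -0.7  1.5] w 0.0
blob [229 162  25  24 316] [-20.  51.  67.] [-41.  19.  33.] [10. 69. 95.]
```

View pics/s3.png

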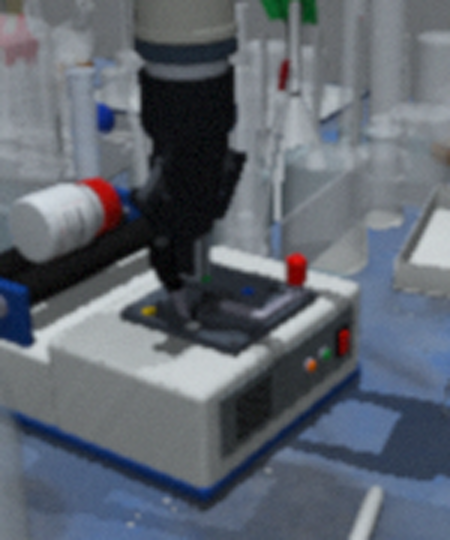

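>>> arm_command:
  deltas:
    - [-1.2,0,0,0]
    - [-1.2,-1.5,0,0]
    - [0,-1.5,0,0]
    - [0,-1.5,0,0]
    - [1.2,0,0,0]
    - [1.2,0,0,0]
    - [1.3,0,0,0]
    - [1.3,0,0,0]
    - [0,0,0,0]
    - [0,0,0,0]

```text
clock: 9.35
ee_pos: [0.5805, 0.13, 0.2387]
ee_rot: [3.142, 0.001, -0.129]
wrist_force: [-1.4, 0.7, 0.3]
gripper_width: -0.0002
gripper_force: 0.0
```

```bash
python3 -c "
from h import *
to(0.4,86,46);lever()"
```

```text
t 9.35 tip mill mm [ 0.4 86.1 45.7] yaw -7.42 F mill [-1.5  0.5  0.3] w -0.0
tool cm [ 0.    0.01 -0.03]
blob [230 168  11  18 162] [-7. 52. 59.] [-16.  36.  32.] [ 9. 64. 79.]
```

>>> arm_command:
  deltas:
    - [0,0.7,0,0]
    - [0,0.7,0,0]
    - [0,0.6,0,0]
    - [0,0.5,0,0]
    - [0,0,0,0]

```text
clock: 10.02
ee_pos: [0.5773, 0.1049, 0.2391]
ee_rot: [3.142, -0.0, -0.13]
wrist_force: [0.3, 1.9, 1.9]
gripper_width: -0.0002
gripper_force: 0.9
```

>>> arm_command:
  deltas:
    - [0,0.7,0,0]
    - [0,0.7,0,0]
    - [0,0.7,0,0]
    - [0,0.7,0,0]
    - [0,0.7,0,0]
    - [0,0.7,0,0]
    - [0,0.7,0,0]
    - [0,0.7,0,0]
    - [0,0.7,0,0]
    - [0,0,0,0]

```text
clock: 11.28
ee_pos: [0.569, 0.0421, 0.2385]
ee_rot: [3.141, 0.001, -0.13]
wrist_force: [-0.4, -0.1, -0.5]
gripper_width: -0.0001
gripper_force: 0.1
```

```bash
python3 -c "
from h import *
to(0.4,-13,46)"
```

```text
t 11.275 tip mill mm [ 0.3 -2.5 45.5] yaw -7.46 F mill [-0.4 -0.1 -0.5] w -0.0
tool cm [ 0.01  1.05 -0.05]
```

>>> arm_command:
  deltas:
    - [0,0.5,0,0]
    - [0,0.4,0,0]
    - [0,0.2,0,0]
    - [0,0,0,0]

```text
clock: 11.78
ee_pos: [0.5677, 0.0318, 0.2389]
ee_rot: [3.141, -0.0, -0.129]
wrist_force: [0.6, 1.3, -0.8]
gripper_width: -0.0
gripper_force: 0.3
```

```bash
python3 -c "
from h import *
st();lever();save('side','s4.png',(180,90,330,270),3)"
```

```text
t 11.775 tip mill mm [  0.4 -12.9  45.9] yaw -7.41 F mill [ 0.4  1.3 -0.8] w -0.0
blob [242 153  19  23 285] [ -7. -16.  66.] [-15. -48.  33.] [11. 20. 95.]
```

View pics/s4.png

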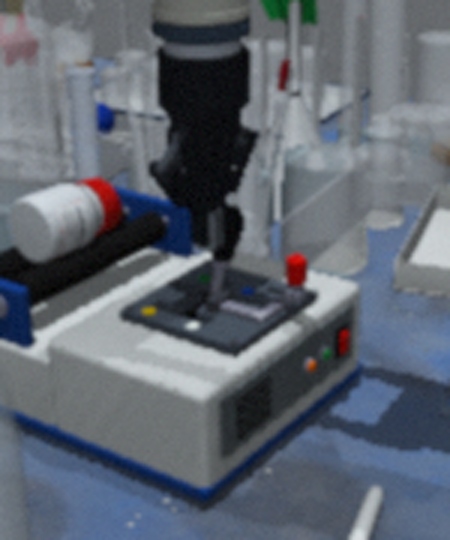

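The lever knob at about (230,230) has moved across. I'll push on until the end stop shows.

>>> arm_command:
  deltas:
    - [0,0.2,0,0]
    - [0,0.2,0,0]
    - [0,0,0,0]

```text
clock: 12.25
ee_pos: [0.5672, 0.0285, 0.2388]
ee_rot: [-3.14, 0.0, -0.129]
wrist_force: [1.4, 5.3, -0.9]
gripper_width: -0.0
gripper_force: 2.1
```

>>> arm_command:
  deltas:
    - [0,0.2,0,0]
    - [0,0,0,0]

```text
clock: 12.5
ee_pos: [0.567, 0.0269, 0.2387]
ee_rot: [-3.14, 0.0, -0.128]
wrist_force: [1.9, 7.0, -1.7]
gripper_width: -0.0001
gripper_force: 3.0
```

>>> arm_command:
  deltas:
    - [0,-1.3,0,0]
    - [0,-1,0,0]
    - [-1.5,0,0,0]
    - [-1.5,0,0,0]
    - [-1.2,0,0,0]
    - [0,1.7,0,0]
    - [0,1.6,0,0]
    - [0,1.5,0,0]
    - [0.8,0,0,0]
    - [0,0,0,0]
    - [0,0,0,0]

```text
clock: 13.88
ee_pos: [0.5302, 0.0059, 0.2387]
ee_rot: [-3.141, 0.0, -0.129]
wrist_force: [0.6, 0.2, -0.7]
gripper_width: 0.0004
gripper_force: 0.0
```

```bash
python3 -c "
from h import *
to(14,-42,38);lever()"
```

```text
t 13.875 tip mill mm [-33.5 -43.4  45.7] yaw -7.38 F mill [ 0.5  0.3 -0.7] w 0.0
tool cm [ 4.75 -0.14  0.77]
blob [250 154  23  23 315] [-22. -33.  65.] [-47. -52.  32.] [ 10. -10.  95.]
```

>>> arm_command:
  deltas:
    - [0,-0.1,0.8,0]
    - [0.6,0,0,0]
    - [0.6,0,0,0]
    - [0.6,0,0,0]
    - [0.6,0,0,0]
    - [0.6,0,0,0]
    - [0.6,0,0,0]
    - [0.5,0,0,0]
    - [0,0,0,0]

```text
clock: 15.05
ee_pos: [0.5713, 0.0013, 0.2306]
ee_rot: [-3.142, -0.0, -0.129]
wrist_force: [-0.0, 0.7, -0.6]
gripper_width: -0.0002
gripper_force: 0.2
```

```bash
python3 -c "
from h import *
to(14,-42,38);lever()"
```

```text
t 15.05 tip mill mm [  7.8 -42.7  37.6] yaw -7.4 F mill [-0.1  0.7 -0.6] w -0.0
tool cm [ 0.62 -0.07 -0.04]
blob [239 149  24  25 354] [ 13. -31.  65.] [ -6. -68.  32.] [48. -2. 95.]
```

>>> arm_command:
  deltas:
    - [0.4,0,0,0]
    - [0.3,0,0,0]
    - [0.2,0,0,0]
    - [0,0,0,0]

```text
clock: 15.6
ee_pos: [0.5793, 0.0003, 0.2304]
ee_rot: [3.142, 0.002, -0.129]
wrist_force: [-4.8, 0.4, 0.4]
gripper_width: 0.0004
gripper_force: 2.2
```

>>> arm_command:
  deltas:
    - [0.2,0,0,0]
    - [0.2,0,0,0]
    - [0,0,0,0]

```text
clock: 15.98
ee_pos: [0.5823, 0.0, 0.2298]
ee_rot: [-3.142, 0.006, -0.129]
wrist_force: [-8.1, 1.7, -1.4]
gripper_width: -0.0002
gripper_force: 4.1
```

>>> arm_command:
  deltas:
    - [0.2,0,0,0]
    - [0.2,0,0,0]
    - [0,0,0,0]

```text
clock: 16.35
ee_pos: [0.5853, -0.0003, 0.2292]
ee_rot: [-3.141, 0.009, -0.129]
wrist_force: [-13.0, 3.6, -0.7]
gripper_width: 0.0001
gripper_force: 6.2
```

>>> arm_command:
  deltas:
    - [-1.2,0,0,0]
    - [-1,0,-1,0]
    - [-1,0,-1.5,0]
    - [-2,0,0,0]
    - [-2,0.3,0,0]
    - [-2,0.4,0,0]
    - [-2.5,0.5,0,0]
    - [0,0,0,0]
    - [0,0,0,0]

```text
clock: 17.48
ee_pos: [0.4707, 0.0023, 0.257]
ee_rot: [-3.141, -0.003, -0.129]
wrist_force: [0.6, 0.4, 0.8]
gripper_width: 0.0002
gripper_force: 0.0
```

```bash
python3 -c "
from h import *
to(-96,-55,18);lever();P=red('side',[.51,0]);print(len(P),M.T@(P.mean(0)-G)*1000);save('side','s5.png',(180,90,330,270),3);save('top','t5.png',(190,100,340,250),4)"
```

```text
t 17.475 tip mill mm [-92.1 -54.6  64. ] yaw -7.4 F mill [0.6 0.4 0.8] w 0.0
tool cm [-0.39  0.04  4.6 ]
blob [237 157  11  17 147] [ 36. -30.  52.] [ 24. -48.  32.] [ 53. -20.  70.]
0 [nan nan nan]<string>:3: RuntimeWarning: Mean of empty slice.
  ret = um.true_divide(
```

View pics/s5.png

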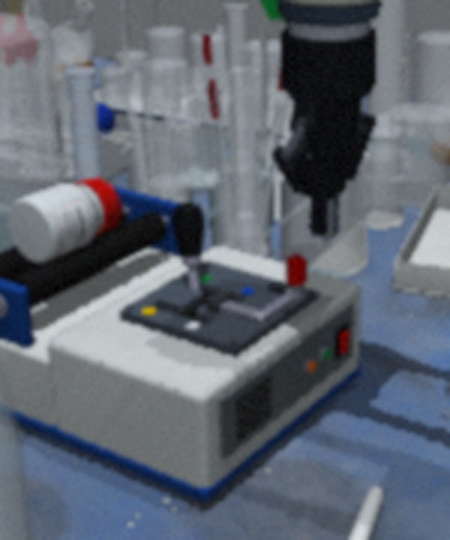

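View pics/t5.png

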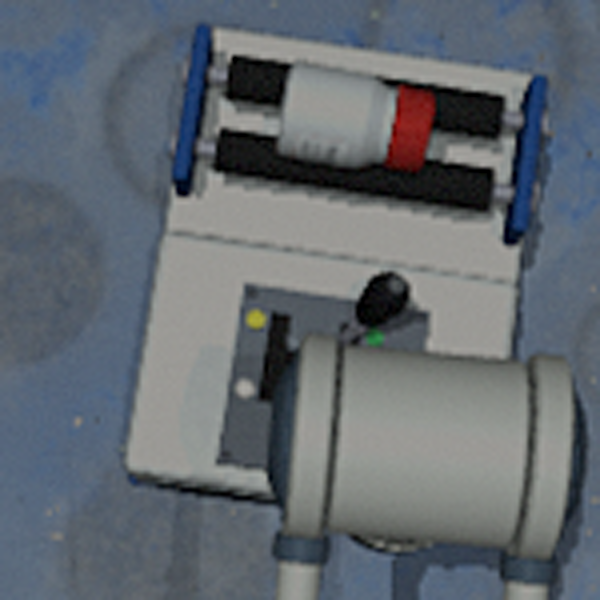

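The lever knob, at top-crop (387,297), is at the far right beside the green dot. Now shut the bolt.

>>> arm_command:
  deltas:
    - [-0.4,0,1.5,0]
    - [0,0,1.5,0]
    - [0,0,1.6,0]
    - [0,0,0,0]
    - [0.6,0,0,0]
    - [0.6,0,0,0]
    - [0.6,0,0,0]
    - [0.5,0,0,0]
    - [0.5,0,0,0]
    - [0.4,0,0,0]
    - [0,0,0,0]

```text
clock: 19.05
ee_pos: [0.4982, -0.0014, 0.2097]
ee_rot: [3.141, -0.0, -0.129]
wrist_force: [-0.0, 0.1, 0.3]
gripper_width: -0.0002
gripper_force: 0.0
```

```bash
python3 -c "
from h import *
to(-62.5,-55,18);k=ray('top',286.2,173.7,.17);print('knob',M.T@(k-G)*1000)"
```

```text
t 19.05 tip mill mm [-64.3 -54.8  16.7] yaw -7.4 F mill [-0.1  0.1  0.3] w -0.0
tool cm [ 0.18  0.02 -0.13]
knob [ 45.00460625 -42.26368732  50.        ]
```

>>> arm_command:
  deltas:
    - [0.2,0,0,0]
    - [0.2,0,0,0]
    - [0,0,0,0]

```text
clock: 19.42
ee_pos: [0.501, -0.0018, 0.2097]
ee_rot: [3.141, 0.003, -0.129]
wrist_force: [-5.7, 1.6, 2.3]
gripper_width: 0.0002
gripper_force: 2.9
```

>>> arm_command:
  deltas:
    - [0.2,0,0,0]
    - [0,0,0,0]

```text
clock: 19.68
ee_pos: [0.5016, -0.0018, 0.2097]
ee_rot: [3.141, 0.007, -0.129]
wrist_force: [-14.9, 1.2, 5.9]
gripper_width: 0.0003
gripper_force: 7.1
```

>>> arm_command:
  deltas:
    - [-1.5,0,0,0]
    - [-1.5,0,0,0]
    - [-1,0,-3,0]
    - [-1,0,-4,0]
    - [0,5,-3,0]
    - [0,5,0,0]
    - [0,5,0,0]
    - [0,5,0,0]
    - [0,0,0,0]
    - [0,0,0,0]

```text
clock: 20.92
ee_pos: [0.4286, -0.1938, 0.3099]
ee_rot: [-3.141, -0.0, -0.13]
wrist_force: [0.2, 0.9, 0.3]
gripper_width: -0.0
gripper_force: 0.0
```

```bash
python3 - <<'E'
from h import *
st();lever()
for c in('top','side'):
    P=red(c,[.515,0]);print(c,len(P),P.mean(0) if len(P) else 0)
p=arm.get_image('top')[0];i=ray
cv2.imwrite('pics/t6.png',cv2.resize(p[95:300,130:400,::-1],None,fx=2.8,fy=2.8,interpolation=cv2.INTER_CUBIC))
E
```

```text
t 20.925 tip mill mm [-108.5 -254.5  116.9] yaw -7.43 F mill [0.1 0.9 0.3] w -0.0
blob [237 157  11  17 149] [ 36. -30.  52.] [ 24. -49.  32.] [ 53. -20.  70.]
top 32 [ 0.5220299  -0.00415354  0.15691447]
side 43 [0.51803614 0.00504795 0.15131687]
```

View pics/t6.png

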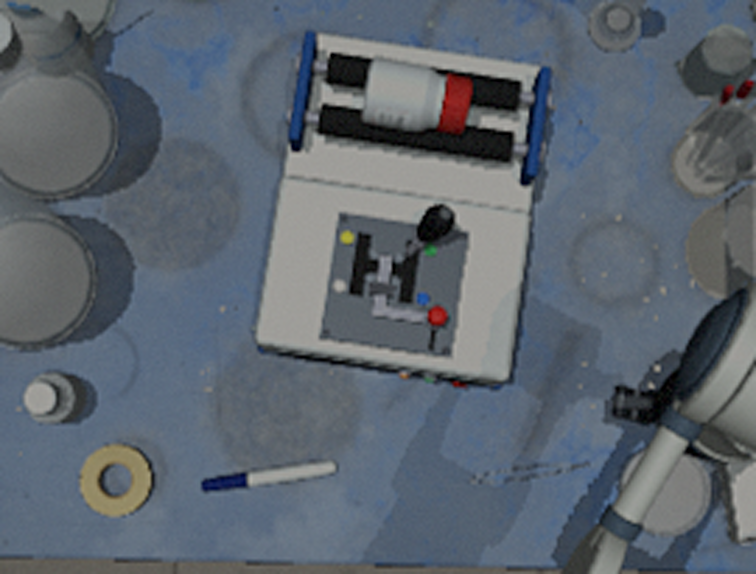

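The lever is at the far right by the green dot (435,222). The red knob is back at its shut position (437,315) and the loose things are undisturbed.

```bash
python3 -c "
from h import *
print(arm.hand_in())"
```

```text
the job is handed in; nothing more can be done
None
```

I handed the job in at about 21 s: the bolt was pushed open, the lever pushed home into the green-dot slot, and the bolt shut again. The last camera views show the jar and bench items in place; the hand-in gave no verdict.

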